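Rank sauce samples by shade between the limit tiles

TASK

Rank the four sauce samples by shade on the grey viewing board: stand one jar upright and centred on each white ring, in order from the palest, next to the pale reference tile, to the darkest, next to the dark reference tile. Set each jar down gently without tipping or dropping it, and leave the two reference tiles where they lie.

Things in the scene. Friction and masses are not known exactly. Their poses are not given: they have to be found in the camera images.
- jar_a_center (a point): Centre, half-way up, of the sealed round sample jar with pale cream (the palest) sauce. All four jars are alike but for their shade: upright, 46 mm across over the straight glass body (the lower 46 mm), 62 mm high, about 140 g; the lid is a white screw ring 45 mm across whose clear window shows the same shade from above. Stands upright on the bench at the start; this point is 31 mm above its underside, z axis up.
- jar_b_center (a point): Centre, half-way up, of the sealed round sample jar with yellow sauce. All four jars are alike but for their shade: upright, 46 mm across over the straight glass body (the lower 46 mm), 62 mm high, about 140 g; the lid is a white screw ring 45 mm across whose clear window shows the same shade from above. Stands upright on the bench at the start; this point is 31 mm above its underside, z axis up.
- jar_c_center (a point): Centre, half-way up, of the sealed round sample jar with orange sauce. All four jars are alike but for their shade: upright, 46 mm across over the straight glass body (the lower 46 mm), 62 mm high, about 140 g; the lid is a white screw ring 45 mm across whose clear window shows the same shade from above. Stands upright on the bench at the start; this point is 31 mm above its underside, z axis up.
- jar_d_center (a point): Centre, half-way up, of the sealed round sample jar with dark brown (the darkest) sauce. All four jars are alike but for their shade: upright, 46 mm across over the straight glass body (the lower 46 mm), 62 mm high, about 140 g; the lid is a white screw ring 45 mm across whose clear window shows the same shade from above. Stands upright on the bench at the start; this point is 31 mm above its underside, z axis up.
- ring1: White printed ring (an end one of four identical flat rings, 57 mm outside, 51 mm inside, 75 mm apart in a straight row) on the fixed grey viewing board. Origin at the ring's centre on the board's top face, 6 mm above the bench. Its y axis runs along the row from ring1 towards ring4, its x axis lies level across the row, z up. The board is 120 mm across the row, 460 mm along it and 6 mm thick.
- ring2: White printed ring (second in the row of four identical flat rings, 57 mm outside, 51 mm inside, 75 mm apart in a straight row) on the fixed grey viewing board. Origin at the ring's centre on the board's top face, 6 mm above the bench. Its y axis runs along the row from ring1 towards ring4, its x axis lies level across the row, z up. The board is 120 mm across the row, 460 mm along it and 6 mm thick.
- ring3: White printed ring (third in the row of four identical flat rings, 57 mm outside, 51 mm inside, 75 mm apart in a straight row) on the fixed grey viewing board. Origin at the ring's centre on the board's top face, 6 mm above the bench. Its y axis runs along the row from ring1 towards ring4, its x axis lies level across the row, z up. The board is 120 mm across the row, 460 mm along it and 6 mm thick.
- ring4: White printed ring (the other end one of four identical flat rings, 57 mm outside, 51 mm inside, 75 mm apart in a straight row) on the fixed grey viewing board. Origin at the ring's centre on the board's top face, 6 mm above the bench. Its y axis runs along the row from ring1 towards ring4, its x axis lies level across the row, z up. The board is 120 mm across the row, 460 mm along it and 6 mm thick.
- tile_pale: Loose ivory-white glazed reference tile (pale limit), 50 x 50 x 8 mm, lying flat on the board in line with the rings, 75 mm beyond the last ring at one end of the row; which end it is at changes. Origin at the centre of its underside. To be left where it lies.
- tile_dark: Loose very dark brown glazed reference tile (dark limit), 50 x 50 x 8 mm, lying flat on the board in line with the rings, 75 mm beyond the last ring at one end of the row; which end it is at changes. Origin at the centre of its underside. To be left where it lies.
There are look-alikes about, which are no part of the job. What is shaped like the part that bears jar_a_center but blue or purple is not meant.

How it is judged (in metres and radians):
At the end, for the whole second after the job is handed in: The four jars stand upright (within 0.1 rad) and at rest on the board, each centre within 12 mm of its ring's centre, in order of shade with the palest on the ring next to the pale tile and the darkest on the ring next to the dark tile; both tiles lie within 12 mm of where they began (((horizontal distance between tile_pale and ring1 below 0.1 m and horizontal distance between jar_a_center and ring1 below 0.012 m and horizontal distance between jar_b_center and ring2 below 0.012 m and horizontal distance between jar_c_center and ring3 below 0.012 m and horizontal distance between jar_d_center and ring4 below 0.012 m) or (horizontal distance between tile_pale and ring4 below 0.1 m and horizontal distance between jar_a_center and ring4 below 0.012 m and horizontal distance between jar_b_center and ring3 below 0.012 m and horizontal distance between jar_c_center and ring2 below 0.012 m and horizontal distance between jar_d_center and ring1 below 0.012 m)) and angle between each of jar_a_center, jar_b_center, jar_c_center, jar_d_center's own z axis and vertical below 0.1 rad and height (world z) of jar_a_center between 0.033 and 0.043 m and linear speed of each of jar_a, jar_b, jar_c, jar_d below 0.02 m/s and height (world z) of jar_b_center between 0.033 and 0.043 m and height (world z) of jar_c_center between 0.033 and 0.043 m and height (world z) of jar_d_center between 0.033 and 0.043 m and distance of each of tile_pale, tile_dark from where it was at the start of the episode below 0.012 m); the robot touches nothing.
It fails at once if a reference tile is shifted by more than 12 mm (distance of any of tile_pale, tile_dark from where it was at the start of the episode above 0.012 m).
It fails at once if a jar is tipped by more than 0.5 rad (angle between any of jar_a_center, jar_b_center, jar_c_center, jar_d_center's own z axis and vertical above 0.5 rad).
It fails at once if a jar is dropped or knocked: moves faster than 0.6 m/s while not held (a fall of about 2 cm) ((linear speed of jar_a above 0.6 m/s and contact force between jar_a and the fingers below 0.2 N) or (linear speed of jar_b above 0.6 m/s and contact force between jar_b and the fingers below 0.2 N) or (linear speed of jar_c above 0.6 m/s and contact force between jar_c and the fingers below 0.2 N) or (linear speed of jar_d above 0.6 m/s and contact force between jar_d and the fingers below 0.2 N)).
It also fails if it takes over 96 s, if anything falls off the work surface, if the arm or the gripper's body presses on something with over 40 N, if the wrist force passes 120 N, or if a joint passes its speed limit or range.

ROBOT

A 6-joint arm with a two-finger parallel gripper is mounted at the origin on the work surface. World frame = base frame: x ahead of the robot, y to its left, z up, the work surface at z = 0. Lengths are in mm, angles in rad, forces in N, time in s.
With the tool pointing down it reaches from about 350 to 875 mm from the base axis. Payload 4.2 kg.
Tool frame: the origin (TCP) lies at the very end of the fingers, on their centre line; the grasp point (between the pads) lies arm.hold_point_z behind it (arm.hold_point_z is the distance from the TCP to the grasp point, in mm); z points along the fingers, y is the direction in which the jaws open and shut (so a half turn about z gives the same grasp; the last joint's range is limited). The gripper opens to 85 mm and grips with 20 to 120 N. Pads are 22 mm wide; open, the fingers measure 114 mm over their backs; the gripper's body (76 mm by 85 mm) begins 54 mm behind the grasp point. The pads swing forward as they close: fully open they stand 13 mm farther back than shut.
Start: joints at [1.6, 0.385, 0.008, 0, -1.194, -0.259], TCP at [142.333, 608.556, 231.312] pointing down, gripper open.
Joint ranges: [-3.14, 3.14], [-1.21, 2.06], [-1.07, 1.41], [-3.16, 2.05], [-2.99, -0.16], [-3.1, 3.1]. Speed limits (rad/s): [2.79, 2.79, 3.14, 3.14, 3.14, 3.14].

INTERFACE

Orientations are given as a unit quaternion [x, y, z, w].
In Python, from bench import arm gives the robot as it stands.
- The arm moves only by the tool step_arm, never from a script. Its argument "series" is a list of rows, each a list of 6 numbers: the shift along the world's x, y, z scaled (see below), then the turn, a rotation vector about the world's x, y, z scaled (see below). A call has 1 to 12 rows; each row is the pose to reach, as a shift and turn from the pose commanded when the call began; what a row does not reach only later rows make up. The controller multiplies each number of a shift by 400 mm and each number of a turn by pi/2 rad. A row lasts 1/12 s, in which the tool goes at most 41.7 mm and 7.16 degrees, less where a joint would pass 70% of its speed; a pose out of reach is approached as far as the arm can. A call with a number of a shift or a turn outside -1 to 1 is refused whole. A call with a gripper value outside its range is refused whole. "jaw" is the opening, from -1 (shut) to 1 (fully open), set as the call begins (left out, the last holds). The fingers move at their own pace and stop on an object; the grip force is fixed at half the most. Time passes only in rows, so rows that repeat a pose let the fingers close. It gives the time, the measured TCP pose, the force and the opening at its end, in the units of the state.
- arm.read_state(): the state, without advancing time (a new reading comes with each control period).
- arm.get_image(name): name is "side" or "top"; returns a dict with "image" (420x560x3 uint8, red, green, blue), "camera_matrix" (3x3 intrinsics, pixels), "k1" (the pictures are not rectified: a ray, as slopes to the right and down, at radius r is drawn at 1 + k1 r^2 times it, then the intrinsics apply), "world_from_camera" (4x4, takes a point from camera to world coordinates). Camera axes: x right, y up, looking along -z (the intrinsics and any distortion apply to the point x, -y, -z); pixel columns grow to the right and rows downward; lengths in mm; the calibration is good to about 2 mm. A picture is of the moment at which its call begins. There is no depth.
- arm.job_done(): hands the job in, once; it reports no verdict.
The state is a dict: "clock": time; "joints": joint angles; "joint_vel": joint speeds; "joint_efforts": joint torques, N m; "position": TCP position; "ee_rot": TCP orientation; "contact_force": force on the tool from outside, world axes, zero at the start; "wrist_torque": the same for the moment, N m; "gripper_width": finger opening in mm.
Only numpy, scipy, OpenCV 4.12 (cv2) and the standard library are available. Lean on these libraries where they do the work, as an engineer would, in place of code of your own. Each camera call takes 0.05 s, during which the arm holds its last target.

## Working session

There is one attempt and no reset: what is moved stays moved. The work goes in short steps, Python scripts to look and compute and a tool call to move; the robot and the scene stay as the last step left them, time stands still between calls to the robot, and variables do not carry over. Pictures are saved under pics/ and viewed, and the job is handed in when it is done.

Besides the shell and the picture viewer there is one more tool, called after "Request:" in YAML: its name, and indented under it one key for each argument. step_arm: Moves the arm, as the interface text tells. Shifts and turns lie within -1 to 1; 1 stands for 400 mm of shift or pi/2 rad of turn. Its arguments: {"type":"object","properties":{"series":{"type":"array","items":{"type":"array","items":{"type":"number","minimum":-1,"maximum":1}}},"jaw":{"type":"number"}},"required":["series"]}

```bash
mkdir -p pics; ls; python3 - <<'E'
from bench import arm
import cv2,numpy as np
s=arm.read_state(); print(s, arm.hold_point_z)
for n in("top","side"):
    d=arm.get_image(n); cv2.imwrite(f"pics/{n}0.png",d["image"][:,:,::-1]); print(n,d["camera_matrix"],d["k1"],d["world_from_camera"])
E
```

```text
pics
{'clock': 0.0, 'joints': array([ 1.59961198e+00,  3.85557812e-01,  6.60601858e-03, -5.18763979e-04,
       -1.19400567e+00, -2.58590075e-01]), 'joint_vel': array([ 0.00065433, -0.00077508,  0.00136064,  0.00012182, -0.00089235,
       -0.00122989]), 'joint_efforts': array([-2.70071387e-04, -3.92284191e+01,  1.88407284e+01,  4.18643430e+00,
       -4.69420978e-03, -2.85169712e-06]), 'position': array([142.19805123, 607.99523232, 230.21014994]), 'ee_rot': array([ 9.93396137e-01, -1.14729637e-01, -8.38511929e-05,  1.10395632e-03]), 'contact_force': array([-0.15712853, -0.23410411,  0.01110103]), 'wrist_torque': array([ 0.02806505,  0.01687127, -0.00835491]), 'gripper_width': 85.30592799503668} 18.700000000000003
top [[508.92078287   0.         272.13377504]
 [  0.         508.92078287 207.18920285]
 [  0.           0.           1.        ]] -0.13331368209592995 [[-3.52547034e-03  9.88118046e-01 -1.53656426e-01  3.46399734e+02]
 [-9.99992166e-01 -3.20705861e-03  2.32004764e-03  2.81267406e+01]
 [ 1.79969577e-03  1.53663402e-01  9.88121612e-01  1.23609359e+03]
 [ 0.00000000e+00  0.00000000e+00  0.00000000e+00  1.00000000e+00]]
side [[465.59469978   0.         277.11764782]
 [  0.         465.59469978 208.12440809]
 [  0.           0.           1.        ]] -0.04387993182026109 [[-9.88554186e-01  9.53027117e-02 -1.16953045e-01  4.10812395e+02]
 [-1.49560897e-01 -7.20825614e-01  6.76787981e-01  6.03153914e+02]
 [-1.98030204e-02  6.86533194e-01  7.26828737e-01  7.24392848e+02]
 [ 0.00000000e+00  0.00000000e+00  0.00000000e+00  1.00000000e+00]]
```

View pics/top0.png

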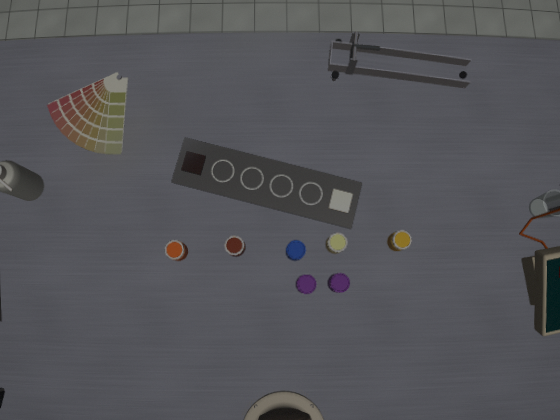

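View pics/side0.png

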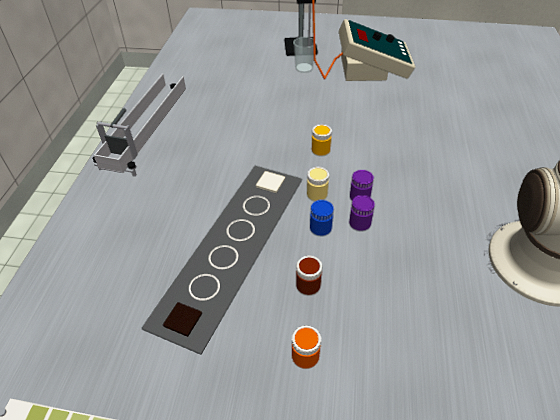

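The top view shows these candidate jars (pixels): orange (175,250), dark brown (234,245), cream (337,243) and yellow (401,240). The look-alikes are blue (296,250) and purple (306,284) and (339,283). The dark tile is at (194,163), the pale tile at (341,201), and the four rings lie between them. I'll check these in enlarged crops.

```bash
cat > h.py <<'E'
import numpy as np,cv2
from bench import arm
def unproj(d,uv,z):
    K=d["camera_matrix"];k=d["k1"];T=d["world_from_camera"]
    uv=np.array(uv,float).reshape(-1,1,2)
    p=cv2.undistortPoints(uv,K,np.array([k,0,0,0,0.]),None,None).reshape(-1,2)
    p=np.c_[p[:,0],-p[:,1],-np.ones(len(p))]
    r=p@T[:3,:3].T; o=T[:3,3]
    return o+r*((z-o[2])/r[:,2])[:,None]
def proj(d,P):
    K=d["camera_matrix"];k=d["k1"];T=np.linalg.inv(d["world_from_camera"])
    P=np.atleast_2d(P)@T[:3,:3].T+T[:3,3]
    p=P*[1,-1,-1]
    return cv2.projectPoints(p.reshape(-1,1,3),np.zeros(3),np.zeros(3),K,np.array([k,0,0,0,0.]))[0].reshape(-1,2)
def crop(d,name,u0,v0,u1,v1,s,marks=()):
    im=cv2.resize(d["image"][v0:v1,u0:u1,::-1],None,fx=s,fy=s,interpolation=cv2.INTER_CUBIC)
    im=cv2.convertScaleAbs(im,alpha=1.3)
    for c in marks: cv2.polylines(im,[np.int32((np.array(c)+.5-[u0,v0])*s*1)],True,(0,255,0),1)
    cv2.imwrite(f"pics/{name}.png",im)
def circ(c,r):
    a=np.linspace(0,2*np.pi,40); return np.c_[c[0]+r*np.cos(a),c[1]+r*np.sin(a),np.full(40,c[2])]
E
python3 - <<'E'
from h import *
d=arm.get_image("top")
crop(d,"c1",160,130,370,235,3.8)
crop(d,"c2",160,220,420,300,3)
E
```

```text
(no output)
```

View pics/c1.png

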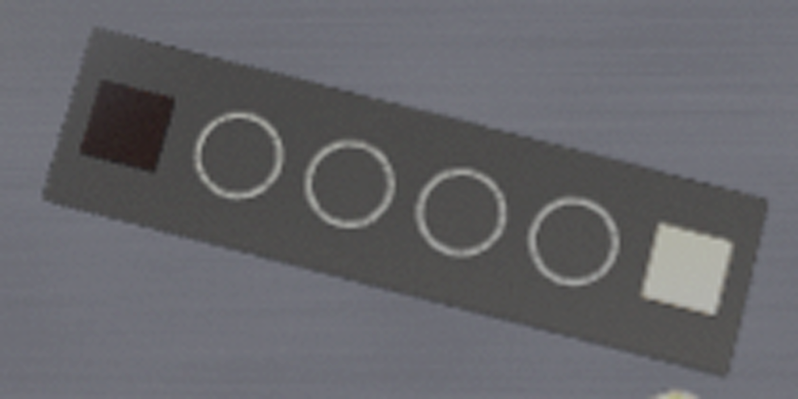

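View pics/c2.png

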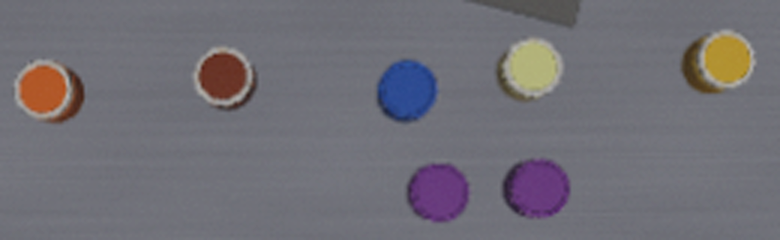

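```bash
python3 - <<'E'
from h import *
np.set_printoptions(suppress=True,precision=1)
d=arm.get_image("top");s=arm.get_image("side")
r=(np.array([[239,155],[350,184],[461,212],[574,241.]])+.5)/3.8-.5+[160,130]
j=(np.array([[43,89],[223,78],[531,68],[725,58.],[407,91],[438,192],[537,188]])+.5)/3-.5+[160,220]
R=unproj(d,r,6);J=unproj(d,j,62)
print(R,np.linalg.norm(np.diff(R,axis=0),axis=1));print(J)
m=[proj(d,circ(c,28.5)) for c in R]+[proj(d,circ(c,22.5)) for c in J]
crop(d,"v_top",150,130,420,300,2.9,m)
m=[proj(s,circ(c,28.5)) for c in R]+[proj(s,circ(c,22.5)) for c in J]+[proj(s,circ([c[0],c[1],0],23)) for c in J]
crop(s,"v_side",130,110,400,380,2.2,m)
# projected jars in side
print(proj(s,R))
E
```

```text
[[630.3 147.9   6. ]
 [610.7  75.4   6. ]
 [591.9   3.3   6. ]
 [572.6 -69.7   6. ]] [75.1 74.4 75.5]
[[ 430.9  253.2   62. ]
 [ 439.3  113.8   62. ]
 [ 446.1 -123.9   62. ]
 [ 452.8 -276.    62. ]
 [ 428.8  -27.8   62. ]
 [ 351.5  -50.8   62. ]
 [ 354.  -126.7   62. ]]
[[204.  286.3]
 [223.3 256.4]
 [240.3 229.5]
 [256.1 204.8]]
```

View pics/v_top.png

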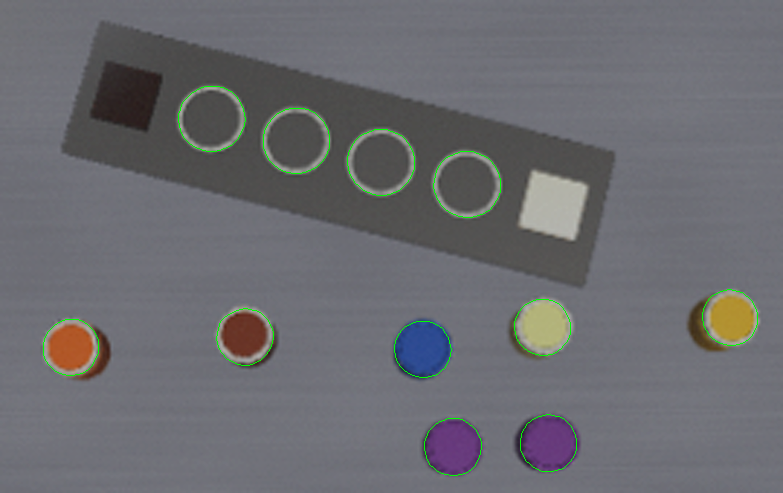

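View pics/v_side.png

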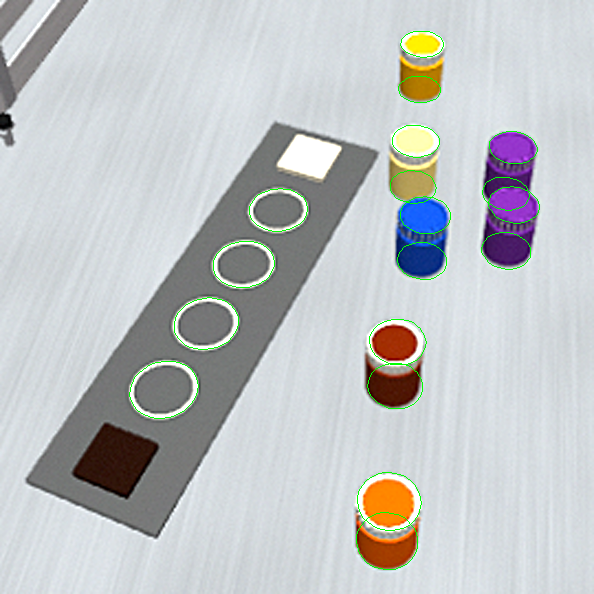

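The projections match the rings and lids in both cameras. The plan is brown → (630,148), orange → (611,75.5), yellow → (592,3), cream → (572.5,-69.5), with the jaws opening across the row. I'll start with orange.

Request:
step_arm:
  series:
    - [0.722,-0.889,-0.2,0,0,-0.9]
    - [0.722,-0.889,-0.2,0,0,-0.9]
    - [0.722,-0.889,-0.2,0,0,-0.9]
    - [0.722,-0.889,-0.2,0,0,-0.9]
    - [0.722,-0.889,-0.2,0,0,-0.9]
    - [0.722,-0.889,-0.2,0,0,-0.9]
    - [0.722,-0.889,-0.2,0,0,-0.9]
    - [0.722,-0.889,-0.2,0,0,-0.9]
    - [0.722,-0.889,-0.2,0,0,-0.9]
    - [0.722,-0.889,-0.2,0,0,-0.9]
    - [0.722,-0.889,-0.2,0,0,-0.9]
    - [0.722,-0.889,-0.2,0,0,-0.9]
  jaw: 0.65

```text
clock: 1.25
position: [432.6, 248.3, 150.0]
ee_rot: [-0.677, 0.736, -0.0, -0.002]
contact_force: [-0.4, 0.1, 0.5]
gripper_width: 70.6
```

```bash
cat > go.py <<'E'
from h import *
import sys
from scipy.spatial.transform import Rotation as R
np.set_printoptions(suppress=True,precision=4)
s=arm.read_state(); p=s["position"]; q=R.from_quat(s["ee_rot"])
M=q.as_matrix(); y=M[:,1]; yaw=np.degrees(np.arctan2(y[1],y[0]))
print("t",s["clock"],"pos",p,"yaw",yaw,"zax",M[:,2],"w",s["gripper_width"],"F",s["contact_force"],"j",s["joints"])
if len(sys.argv)>3:
    t=np.array(list(map(float,sys.argv[1:4])))
    print("shift/400",(t-p)/400)
dy=(165.2-yaw+90)%180-90; print("turn",dy/90)
E
python3 go.py 431 253.2 12
```

```text
t 1.25 pos [432.6347 248.3464 149.9673] yaw 175.22509835081758 zax [-0.0022 -0.0025 -1.    ] w 70.5703620363164 F [-0.4067  0.0913  0.4789] j [ 0.8472  0.2528 -0.4109 -0.     -0.9103 -0.9305]
shift/400 [-0.0041  0.0121 -0.3449]
turn -0.11138998167575095
```

Request:
step_arm:
  series:
    - [0,0,-0.1,0,0,-0.11]
    - [0,0,-0.1,0,0,-0.11]
    - [0,0,-0.1,0,0,-0.11]
    - [0,0,-0.1,0,0,-0.11]
    - [0,0,-0.1,0,0,-0.11]

```text
clock: 1.67
position: [431.6, 254.0, 112.3]
ee_rot: [-0.616, 0.788, 0.0, 0.001]
contact_force: [0.1, 0.0, -0.9]
gripper_width: 70.6
```

```bash
python3 go.py 431 253.2 12
```

```text
t 1.6667 pos [431.6435 253.9502 112.2669] yaw 166.0672893709859 zax [ 0.0018  0.0015 -1.    ] w 70.60888946441571 F [ 0.0989  0.0001 -0.9188] j [ 0.8568  0.3014 -0.4571  0.0005 -0.81   -1.1003]
shift/400 [-0.0016 -0.0019 -0.2507]
turn -0.009636548566510013
```

Request:
step_arm:
  series:
    - [0,0,-0.06,0,0,0]
    - [0,0,-0.12,0,0,0]
    - [0,0,-0.17,0,0,0]
    - [0,0,-0.21,0,0,0]
    - [0,0,-0.235,0,0,0]
    - [0,0,-0.248,0,0,0]
    - [0,0,-0.248,0,0,0]
    - [0,0,-0.248,0,0,0]
    - [0,0,-0.248,0,0,0]

```text
clock: 2.42
position: [431.7, 253.8, 13.2]
ee_rot: [-0.616, 0.788, 0.0, 0.001]
contact_force: [-0.2, -1.1, 0.2]
gripper_width: 70.3
```

```bash
python3 go.py 431 253.2 12; python3 - <<'E'
from h import *
s=arm.get_image("side"); crop(s,"g1",200,200,400,400,3)
E
```

```text
t 2.4167 pos [431.736  253.8152  13.2164] yaw 165.97949218029908 zax [ 0.0017  0.0018 -1.    ] w 70.33763096335933 F [-0.1777 -1.098   0.1712] j [ 0.8563  0.4563 -0.552   0.0003 -0.56   -1.1013]
shift/400 [-0.0018 -0.0015 -0.003 ]
turn -0.008661024225545412
```

View pics/g1.png

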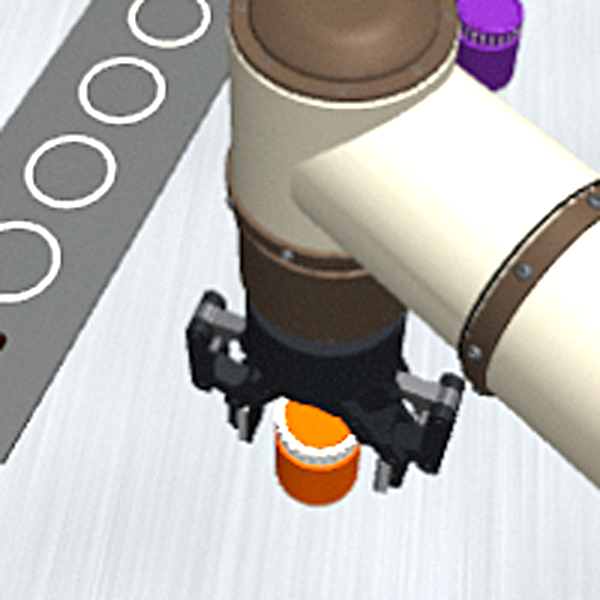

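The orange jar sits centred between the fingers at crop (317,450). I'll close on it.

Request:
step_arm:
  series:
    - [0,0,0,0,0,0]
    - [0,0,0,0,0,0]
    - [0,0,0,0,0,0]
    - [0,0,0,0,0,0]
    - [0,0,0,0,0,0]
    - [0,0,0,0,0,0]
    - [0,0,0,0,0,0]
    - [0,0,0,0,0,0]
  jaw: -1

```text
clock: 3.13
position: [431.5, 253.3, 13.1]
ee_rot: [-0.615, 0.788, 0.0, 0.001]
contact_force: [-0.9, 0.0, 5.4]
gripper_width: 44.6
```

```bash
python3 go.py 611 75.5 110
```

```text
t 3.1333 pos [431.5385 253.3466  13.0732] yaw 165.95628536614566 zax [ 0.0011  0.001  -1.    ] w 44.594565834349595 F [-0.9137  0.0039  5.3624] j [ 0.856   0.4564 -0.5525  0.0004 -0.5605 -1.1014]
shift/400 [ 0.4487 -0.4446  0.2423]
turn -0.008403170734951951
```

Request:
step_arm:
  series:
    - [0,0,0.03,0,0,0]
    - [0,0,0.08,0,0,0]
    - [0,0,0.15,0,0,0]
    - [0,0,0.2,0,0,0]
    - [0.05,-0.05,0.24,0,0,0]
    - [0.11,-0.11,0.24,0,0,0]
    - [0.17,-0.17,0.24,0,0,0]
    - [0.23,-0.23,0.24,0,0,0]
    - [0.29,-0.29,0.24,0,0,0]
    - [0.35,-0.35,0.24,0,0,0]
    - [0.41,-0.41,0.24,0,0,0]
    - [0.449,-0.444,0.24,0,0,0]

```text
clock: 4.13
position: [612.0, 72.7, 107.5]
ee_rot: [-0.614, 0.789, 0.0, -0.0]
contact_force: [-1.3, -0.1, -0.9]
gripper_width: 44.6
```

Request:
step_arm:
  series:
    - [0,0,0,0,0,-0.008]
    - [0,0,-0.02,0,0,-0.008]
    - [0,0,-0.06,0,0,-0.008]
    - [0,0,-0.1,0,0,-0.008]
    - [0,0,-0.14,0,0,-0.008]
    - [0,0,-0.16,0,0,-0.008]
    - [0,0,-0.17,0,0,-0.008]
    - [0,0,-0.17,0,0,-0.008]

```text
clock: 4.8
position: [609.7, 75.7, 39.0]
ee_rot: [-0.611, 0.792, 0.0, -0.001]
contact_force: [-0.0, -0.2, -2.0]
gripper_width: 45.0
```

```bash
python3 go.py 611 75.5 19; python3 - <<'E'
from h import *
s=arm.get_image("side"); crop(s,"g2",130,130,330,330,3)
E
```

```text
t 4.8 pos [609.6617  75.6826  39.0004] yaw 165.26204218519624 zax [-0.0023 -0.0008 -1.    ] w 44.97152444567121 F [-0.0013 -0.1516 -2.0007] j [ 0.3866  0.5599 -0.2399 -0.0002 -0.7735 -0.6436]
shift/400 [ 0.0033 -0.0005 -0.05  ]
turn -0.0006893576132916401
```

View pics/g2.png

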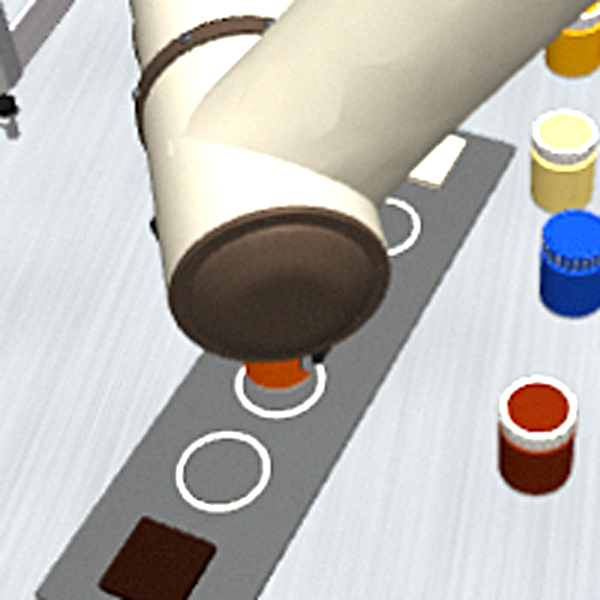

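The jar is held upright above the second ring, with its bottom at crop (280,385). I'll lower it slowly.

Request:
step_arm:
  series:
    - [0.003,0,-0.015,0,0,0]
    - [0.003,0,-0.03,0,0,0]
    - [0.003,0,-0.037,0,0,0]
    - [0.003,0,-0.042,0,0,0]
    - [0.003,0,-0.045,0,0,0]
    - [0.003,0,-0.047,0,0,0]
    - [0.003,0,-0.0485,0,0,0]
    - [0.003,0,-0.0485,0,0,0]
    - [0.003,0,-0.0485,0,0,0]

```text
clock: 5.6
position: [612.0, 75.4, 20.9]
ee_rot: [-0.61, 0.792, -0.0, 0.0]
contact_force: [0.1, 0.3, -2.4]
gripper_width: 44.7
```

```bash
python3 go.py 611 75.5 19
```

```text
t 5.6 pos [612.0486  75.3687  20.8691] yaw 165.211777051261 zax [ 0.0003  0.0001 -1.    ] w 44.68389969600238 F [ 0.1474  0.2562 -2.3596] j [ 0.3847  0.586  -0.249   0.     -0.7355 -0.6428]
shift/400 [-0.0026  0.0003 -0.0047]
turn -0.00013085612512245208
```

Request:
step_arm:
  series:
    - [-0.002,0,-0.002,0,0,0]
    - [-0.002,0,-0.003,0,0,0]
    - [-0.002,0,-0.004,0,0,0]
    - [-0.002,0,-0.005,0,0,0]
    - [-0.002,0,-0.005,0,0,0]
    - [-0.002,0,-0.005,0,0,0]

```text
clock: 6.1
position: [611.1, 75.3, 19.1]
ee_rot: [-0.61, 0.792, -0.0, -0.0]
contact_force: [-2.3, -0.6, 3.5]
gripper_width: 45.0
```

```bash
python3 go.py 611 75.5 19
```

```text
t 6.1 pos [611.0687  75.3138  19.1459] yaw 165.22267615013624 zax [-0.     -0.0001 -1.    ] w 44.991849742912564 F [-2.3114 -0.6168  3.5353] j [ 0.3852  0.5872 -0.2526  0.0001 -0.7311 -0.6433]
shift/400 [-0.0002  0.0005 -0.0004]
turn -0.00025195722373609896
```

Contact is made: the force changed from -2.4 to +3.5 N. I'll release and rise straight up.

Request:
step_arm:
  series:
    - [0,0,0,0,0,0]
    - [0,0,0,0,0,0]
    - [0,0,0,0,0,0]
    - [0,0,0,0,0,0]
    - [0,0,0,0,0,0]
    - [0,0,0,0,0,0]
  jaw: 0.65

```text
clock: 6.6
position: [611.2, 75.4, 18.7]
ee_rot: [-0.61, 0.792, -0.0, 0.0]
contact_force: [-0.3, -0.3, 0.1]
gripper_width: 70.4
```

Request:
step_arm:
  series:
    - [0,0,0.02,0,0,0]
    - [0,0,0.06,0,0,0]
    - [0,0,0.12,0,0,0]
    - [0,0,0.18,0,0,0]
    - [0,0,0.23,0,0,0]
    - [0,0,0.23,0,0,0]

```text
clock: 7.1
position: [614.2, 76.1, 116.5]
ee_rot: [-0.611, 0.792, -0.002, 0.005]
contact_force: [-0.5, -0.5, 0.1]
gripper_width: 70.4
```

```bash
python3 go.py 439.3 113.8 113
```

```text
t 7.1 pos [614.2234  76.0914 116.5242] yaw 165.28063205465253 zax [ 0.01    0.0023 -0.9999] w 70.4068716763891 F [-0.5158 -0.509   0.131 ] j [ 0.3852  0.4689 -0.1671  0.002  -0.9246 -0.6433]
shift/400 [-0.4373  0.0943 -0.0088]
turn -0.000895911718361554
```

Request:
step_arm:
  series:
    - [-0.05,0.011,0,0,0,0]
    - [-0.13,0.029,0,0,0,0]
    - [-0.22,0.049,0,0,0,0]
    - [-0.31,0.069,0,0,0,0]
    - [-0.38,0.085,0,0,0,0]
    - [-0.4295,0.096,0,0,0,0]
    - [-0.4295,0.096,0,0,0,0]
    - [-0.4295,0.096,0,0,0,0]
    - [-0.4295,0.096,0,0,0,0]

```text
clock: 7.85
position: [440.2, 114.2, 111.2]
ee_rot: [-0.61, 0.792, -0.0, 0.001]
contact_force: [0.0, -0.3, -0.4]
gripper_width: 70.6
```

```bash
python3 go.py 439.3 113.8 13; python3 - <<'E'
from h import *
np.set_printoptions(suppress=True,precision=1)
s=arm.get_image("top"); crop(s,"g3",160,130,370,270,3.8,[proj(s,circ(c,22.5)) for c in ([611,75.5,68],[439.3,113.8,62])])
E
```

```text
t 7.85 pos [440.1937 114.1512 111.2374] yaw 165.24203587020602 zax [ 0.0015  0.0007 -1.    ] w 70.62083414228479 F [ 0.0118 -0.2641 -0.4098] j [ 0.613   0.2324 -0.5636  0.0004 -0.7731 -0.8709]
shift/400 [-0.0022 -0.0009 -0.2456]
turn -0.00046706522451150554
```

View pics/g3.png

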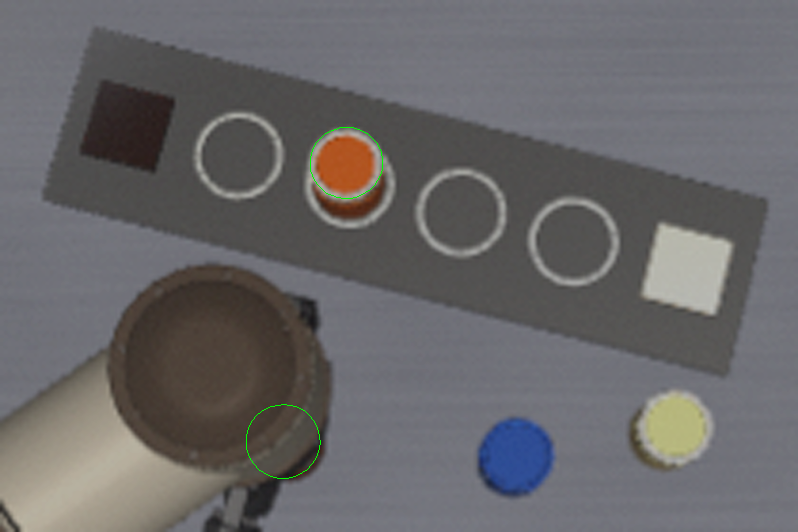

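Orange stands upright on the second ring, within about 1–2 mm of its predicted circle (crop 347,165). Next is brown.

Request:
step_arm:
  series:
    - [-0.001,0,-0.06,0,0,0]
    - [-0.001,0,-0.12,0,0,0]
    - [-0.001,0,-0.17,0,0,0]
    - [-0.001,0,-0.21,0,0,0]
    - [-0.001,0,-0.235,0,0,0]
    - [-0.001,0,-0.246,0,0,0]
    - [-0.001,0,-0.246,0,0,0]
    - [-0.001,0,-0.246,0,0,0]

```text
clock: 8.57
position: [439.7, 113.8, 12.3]
ee_rot: [-0.61, 0.792, -0.0, 0.0]
contact_force: [0.7, -0.2, -0.0]
gripper_width: 70.1
```

Request:
step_arm:
  series:
    - [0,0,0,0,0,0]
    - [0,0,0,0,0,0]
    - [0,0,0,0,0,0]
    - [0,0,0,0,0,0]
    - [0,0,0,0,0,0]
    - [0,0,0,0,0,0]
    - [0,0,0,0,0,0]
    - [0,0,0,0,0,0]
  jaw: -1

```text
clock: 9.23
position: [439.9, 114.3, 13.4]
ee_rot: [-0.61, 0.792, -0.0, 0.001]
contact_force: [0.7, -0.3, 6.0]
gripper_width: 44.8
```

```bash
python3 go.py 630.2 147.9 110
```

```text
t 9.2333 pos [439.8964 114.261   13.4353] yaw 165.24674966413633 zax [ 0.0024  0.0012 -1.    ] w 44.84023947917399 F [ 0.657  -0.2533  6.0435] j [ 0.6137  0.4019 -0.6653  0.0008 -0.501  -0.8719]
shift/400 [0.4758 0.0841 0.2414]
turn -0.000519440712626028
```

Request:
step_arm:
  series:
    - [0,0,0.03,0,0,0]
    - [0,0,0.08,0,0,0]
    - [0,0,0.15,0,0,0]
    - [0,0,0.2,0,0,0]
    - [0.05,0.009,0.24,0,0,0]
    - [0.12,0.021,0.24,0,0,0]
    - [0.2,0.036,0.24,0,0,0]
    - [0.28,0.05,0.24,0,0,0]
    - [0.36,0.064,0.24,0,0,0]
    - [0.43,0.076,0.24,0,0,0]
    - [0.478,0.085,0.24,0,0,0]
    - [0.478,0.085,0.24,0,0,0]

```text
clock: 10.23
position: [633.2, 148.3, 107.2]
ee_rot: [-0.61, 0.792, -0.0, 0.001]
contact_force: [0.6, -0.2, -1.2]
gripper_width: 44.7
```

Request:
step_arm:
  series:
    - [0,0,0,0,0,0]
    - [0,0,-0.02,0,0,0]
    - [0,0,-0.06,0,0,0]
    - [0,0,-0.1,0,0,0]
    - [0,0,-0.14,0,0,0]
    - [0,0,-0.17,0,0,0]
    - [0,0,-0.19,0,0,0]
    - [0,0,-0.2,0,0,0]
    - [0,0,-0.205,0,0,0]
    - [0,0,-0.205,0,0,0]
    - [0,0,-0.205,0,0,0]

```text
clock: 11.15
position: [630.6, 148.0, 27.1]
ee_rot: [-0.61, 0.792, -0.0, 0.001]
contact_force: [-0.6, 0.0, -1.2]
gripper_width: 44.8
```

```bash
python3 go.py 630.2 147.9 19.4
```

```text
t 11.15 pos [630.6458 147.9843  27.0942] yaw 165.22878565649305 zax [ 0.0014  0.0005 -1.    ] w 44.80278527174733 F [-0.6425  0.0322 -1.1641] j [ 0.4798  0.6176 -0.1615  0.0003 -0.7902 -0.7379]
shift/400 [-0.0011 -0.0002 -0.0192]
turn -0.0003198406277006269
```

Request:
step_arm:
  series:
    - [-0.001,0,-0.005,0,0,0]
    - [-0.001,0,-0.01,0,0,0]
    - [-0.001,0,-0.013,0,0,0]
    - [-0.001,0,-0.016,0,0,0]
    - [-0.001,0,-0.018,0,0,0]
    - [-0.001,0,-0.0195,0,0,0]
    - [-0.001,0,-0.0205,0,0,0]
    - [-0.001,0,-0.0205,0,0,0]
    - [-0.001,0,-0.0205,0,0,0]

```text
clock: 11.9
position: [629.8, 147.7, 19.5]
ee_rot: [-0.61, 0.792, -0.0, 0.0]
contact_force: [-3.7, -0.2, 5.9]
gripper_width: 44.7
```

```bash
python3 go.py 630.2 147.9 19.4
```

```text
t 11.9 pos [629.7528 147.7159  19.5223] yaw 165.23810918115208 zax [ 0.0003 -0.0002 -1.    ] w 44.661706941929516 F [-3.7034 -0.172   5.9418] j [ 0.4802  0.6265 -0.1683  0.0004 -0.7758 -0.7381]
shift/400 [ 0.0011  0.0005 -0.0003]
turn -0.0004234353461343845
```

Request:
step_arm:
  series:
    - [0,0,0,0,0,0]
    - [0,0,0,0,0,0]
    - [0,0,0,0,0,0]
    - [0,0,0,0,0,0]
    - [0,0,0,0,0,0]
    - [0,0,0,0,0,0]
  jaw: 0.65

```text
clock: 12.4
position: [629.7, 147.8, 17.9]
ee_rot: [-0.61, 0.792, 0.0, -0.0]
contact_force: [-0.2, 0.5, -0.5]
gripper_width: 70.5
```

Request:
step_arm:
  series:
    - [0,0,0.02,0,0,0]
    - [0,0,0.06,0,0,0]
    - [0,0,0.12,0,0,0]
    - [0,0,0.18,0,0,0]
    - [0,0,0.24,0,0,0]
    - [0,0,0.26,0,0,0]
    - [0,0,0.26,0,0,0]
    - [0,0,0.26,0,0,0]

```text
clock: 13.07
position: [629.4, 147.8, 122.2]
ee_rot: [-0.61, 0.792, 0.0, 0.0]
contact_force: [-1.3, 0.2, 0.1]
gripper_width: 70.7
```

```bash
python3 go.py 452.8 -276 112
```

```text
t 13.0667 pos [629.4069 147.777  122.165 ] yaw 165.1905789557048 zax [ 0.      0.0007 -1.    ] w 70.69877503426474 F [-1.3211  0.2337  0.1419] j [ 0.4801  0.5093 -0.0783 -0.0007 -0.9828 -0.7382]
shift/400 [-0.4415 -1.0594 -0.0254]
turn 0.0001046782699464504
```

Request:
step_arm:
  series:
    - [-0.02,-0.05,0,0,0,0]
    - [-0.06,-0.13,0,0,0,0]
    - [-0.1,-0.22,0,0,0,0]
    - [-0.14,-0.31,0,0,0,0]
    - [-0.18,-0.4,0,0,0,0]
    - [-0.22,-0.49,0,0,0,0]
    - [-0.26,-0.58,0,0,0,0]
    - [-0.3,-0.67,0,0,0,0]
    - [-0.33,-0.76,0,0,0,0]
    - [-0.37,-0.85,0,0,0,0]
    - [-0.4,-0.93,0,0,0,0]
    - [-0.42,-0.99,0,0,0,0]

```text
clock: 14.07
position: [458.9, -250.0, 120.3]
ee_rot: [-0.609, 0.793, 0.002, -0.001]
contact_force: [0.1, 0.4, 0.2]
gripper_width: 70.1
```

Request:
step_arm:
  series:
    - [-0.0215,-0.069,-0.02,0,0,0]
    - [-0.0215,-0.069,-0.02,0,0,0]
    - [-0.0215,-0.069,-0.02,0,0,0]
    - [-0.0215,-0.069,-0.02,0,0,0]

```text
clock: 14.4
position: [452.3, -275.6, 112.8]
ee_rot: [-0.61, 0.792, 0.001, -0.001]
contact_force: [0.8, 0.0, -0.0]
gripper_width: 70.4
```

```bash
python3 go.py 452.8 -276 13; python3 - <<'E'
from h import *
s=arm.get_image("top"); crop(s,"g4",160,130,370,270,3.8,[proj(s,circ(c,22.5)) for c in ([611,75.5,68],[630.2,147.9,68])])
E
```

```text
t 14.4 pos [ 452.3406 -275.6071  112.8473] yaw 165.17392188255587 zax [-0.0026  0.0009 -1.    ] w 70.37926194996865 F [ 0.8093  0.0195 -0.0036] j [-0.2409  0.3462 -0.3842 -0.0003 -0.8431 -0.0176]
shift/400 [ 0.0011 -0.001  -0.2496]
turn 0.00028975686049016584
```

View pics/g4.png

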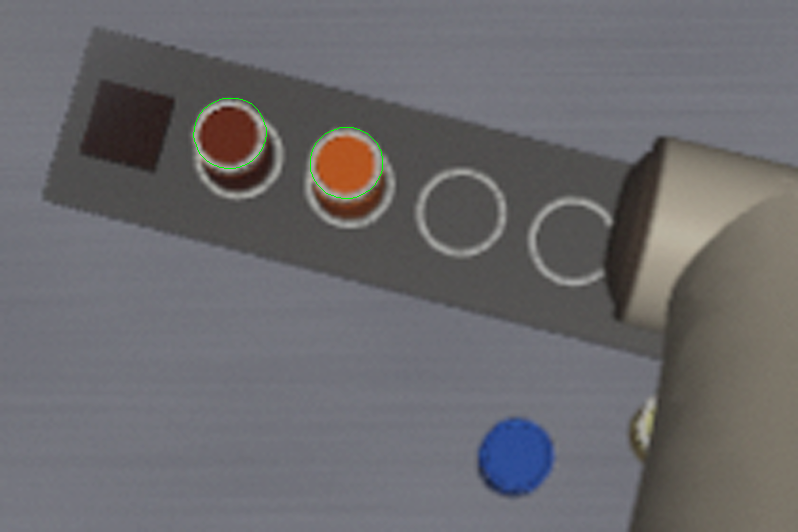

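Brown (crop 230,134) and orange (347,165) both lie within about 1 mm of their circles. Now yellow.

Request:
step_arm:
  series:
    - [0.001,0,-0.06,0,0,0]
    - [0.001,0,-0.12,0,0,0]
    - [0.001,0,-0.17,0,0,0]
    - [0.001,0,-0.21,0,0,0]
    - [0.001,0,-0.235,0,0,0]
    - [0.001,0,-0.248,0,0,0]
    - [0.001,0,-0.248,0,0,0]
    - [0.001,0,-0.248,0,0,0]

```text
clock: 15.12
position: [454.2, -275.6, 15.4]
ee_rot: [-0.611, 0.792, -0.0, 0.0]
contact_force: [0.1, -0.1, 0.7]
gripper_width: 70.6
```

Request:
step_arm:
  series:
    - [0,0,0,0,0,0]
    - [0,0,0,0,0,0]
    - [0,0,0,0,0,0]
    - [0,0,0,0,0,0]
    - [0,0,0,0,0,0]
    - [0,0,0,0,0,0]
    - [0,0,0,0,0,0]
    - [0,0,0,0,0,0]
  jaw: -1

```text
clock: 15.78
position: [454.5, -276.1, 16.2]
ee_rot: [-0.61, 0.792, -0.001, 0.001]
contact_force: [-0.3, 2.1, 6.4]
gripper_width: 44.8
```

```bash
python3 go.py 591.7 3.1 110
```

```text
t 15.7833 pos [ 454.5107 -276.1287   16.2323] yaw 165.23963821737 zax [ 0.0024 -0.0009 -1.    ] w 44.762167755606356 F [-0.3467  2.0952  6.3741] j [-0.2406  0.4878 -0.473   0.0005 -0.6075 -0.0175]
shift/400 [0.343  0.6981 0.2344]
turn -0.00044042463744441797
```

Request:
step_arm:
  series:
    - [0,0,0.03,0,0,0]
    - [0,0,0.08,0,0,0]
    - [0,0,0.15,0,0,0]
    - [0,0,0.21,0,0,0]
    - [0.02,0.05,0.24,0,0,0]
    - [0.06,0.12,0.24,0,0,0]
    - [0.1,0.2,0.24,0,0,0]
    - [0.14,0.28,0.24,0,0,0]
    - [0.18,0.36,0.24,0,0,0]
    - [0.22,0.44,0.24,0,0,0]
    - [0.26,0.52,0.24,0,0,0]
    - [0.3,0.6,0.24,0,0,0]

```text
clock: 16.78
position: [573.5, -34.2, 110.6]
ee_rot: [-0.61, 0.792, 0.0, -0.0]
contact_force: [-0.3, -0.3, -1.0]
gripper_width: 44.5
```

Request:
step_arm:
  series:
    - [0.03,0.06,0,0,0,0]
    - [0.0435,0.098,0,0,0,0]
    - [0.0435,0.098,0,0,0,0]
    - [0.0435,0.098,-0.03,0,0,0]
    - [0.0435,0.098,-0.07,0,0,0]
    - [0.0435,0.098,-0.12,0,0,0]
    - [0.0435,0.098,-0.16,0,0,0]
    - [0.0435,0.098,-0.19,0,0,0]
    - [0.0435,0.098,-0.205,0,0,0]
    - [0.0435,0.098,-0.205,0,0,0]
    - [0.0435,0.098,-0.205,0,0,0]

```text
clock: 17.7
position: [590.8, 2.7, 29.1]
ee_rot: [-0.61, 0.792, 0.0, -0.0]
contact_force: [-0.1, -1.3, -0.5]
gripper_width: 44.4
```

```bash
python3 go.py 591.7 3.1 22.2
```

```text
t 17.7 pos [590.7813   2.721   29.0638] yaw 165.1781615635196 zax [-0.0003 -0.0003 -1.    ] w 44.4471929083773 F [-0.0803 -1.2503 -0.4706] j [ 0.2786  0.5421 -0.311   0.0002 -0.718  -0.5374]
shift/400 [ 0.0023  0.0009 -0.0172]
turn 0.00024264929422644047
```

Request:
step_arm:
  series:
    - [0.002,0.001,-0.005,0,0,0]
    - [0.002,0.001,-0.009,0,0,0]
    - [0.002,0.001,-0.012,0,0,0]
    - [0.002,0.001,-0.014,0,0,0]
    - [0.002,0.001,-0.016,0,0,0]
    - [0.002,0.001,-0.0175,0,0,0]
    - [0.002,0.001,-0.0175,0,0,0]
    - [0.002,0.001,-0.0175,0,0,0]

```text
clock: 18.37
position: [591.8, 3.8, 22.3]
ee_rot: [-0.61, 0.792, -0.0, 0.0]
contact_force: [-0.9, 0.0, 1.6]
gripper_width: 44.4
```

```bash
python3 go.py 591.7 3.1 22.2
```

```text
t 18.3667 pos [591.779    3.7958  22.2658] yaw 165.223407479763 zax [ 0.0002 -0.     -1.    ] w 44.36848811341384 F [-0.9198  0.0067  1.5698] j [ 0.2799  0.5528 -0.3137  0.0001 -0.7042 -0.5378]
shift/400 [-0.0002 -0.0017 -0.0002]
turn -0.00026008310847803134
```

Light contact (+1.6 N). I'll release it and rise.

Request:
step_arm:
  series:
    - [0,0,-0.001,0,0,0]
    - [0,0,-0.001,0,0,0]
    - [0,0,-0.001,0,0,0]

```text
clock: 18.62
position: [591.8, 3.8, 22.3]
ee_rot: [-0.61, 0.792, -0.0, 0.0]
contact_force: [-2.3, -0.0, 4.8]
gripper_width: 44.9
```

Request:
step_arm:
  series:
    - [0,0,0,0,0,0]
    - [0,0,0,0,0,0]
    - [0,0,0,0,0,0]
    - [0,0,0,0,0,0]
    - [0,0,0,0,0,0]
    - [0,0,0,0,0,0]
  jaw: 0.65

```text
clock: 19.12
position: [591.8, 3.7, 21.3]
ee_rot: [-0.61, 0.792, 0.0, -0.0]
contact_force: [0.5, 0.2, 0.3]
gripper_width: 70.8
```

Request:
step_arm:
  series:
    - [0,0,0.02,0,0,0]
    - [0,0,0.06,0,0,0]
    - [0,0,0.12,0,0,0]
    - [0,0,0.18,0,0,0]
    - [0,0,0.24,0,0,0]
    - [0,0,0.26,0,0,0]
    - [0,0,0.26,0,0,0]
    - [0,0,0.26,0,0,0]

```text
clock: 19.78
position: [591.4, 3.8, 125.6]
ee_rot: [-0.61, 0.792, 0.0, 0.0]
contact_force: [0.1, -0.2, -1.4]
gripper_width: 70.3
```

```bash
python3 go.py 446.1 -123.9 110
```

```text
t 19.7833 pos [591.4319   3.8247 125.5808] yaw 165.19121133286023 zax [ 0.0003  0.0006 -1.    ] w 70.32575862173601 F [ 0.1041 -0.159  -1.3686] j [ 0.2798  0.4223 -0.2195 -0.0006 -0.9286 -0.5379]
shift/400 [-0.3633 -0.3193 -0.039 ]
turn 9.765185710837916e-05
```

Request:
step_arm:
  series:
    - [-0.04,-0.035,0,0,0,0]
    - [-0.1,-0.088,0,0,0,0]
    - [-0.16,-0.14,0,0,0,0]
    - [-0.22,-0.193,0,0,0,0]
    - [-0.28,-0.246,0,0,0,0]
    - [-0.33,-0.29,0,0,0,0]
    - [-0.363,-0.319,-0.03,0,0,0]
    - [-0.363,-0.319,-0.03,0,0,0]
    - [-0.363,-0.319,-0.03,0,0,0]
    - [-0.363,-0.319,-0.03,0,0,0]

```text
clock: 20.62
position: [447.0, -123.7, 113.0]
ee_rot: [-0.61, 0.792, 0.0, -0.0]
contact_force: [0.5, 0.8, -0.6]
gripper_width: 70.2
```

```bash
python3 go.py 446.1 -123.9 14; python3 - <<'E'
from h import *
s=arm.get_image("side"); crop(s,"g5",130,110,400,380,2.2)
E
```

```text
t 20.6167 pos [ 446.9914 -123.695   113.0416] yaw 165.23046144332304 zax [-0.0008 -0.0003 -1.    ] w 70.20863699747603 F [ 0.5345  0.7922 -0.5618] j [ 0.0819  0.2449 -0.5394  0.0003 -0.7873 -0.3399]
shift/400 [-0.0022 -0.0005 -0.2476]
turn -0.0003384604813672038
```

View pics/g5.png

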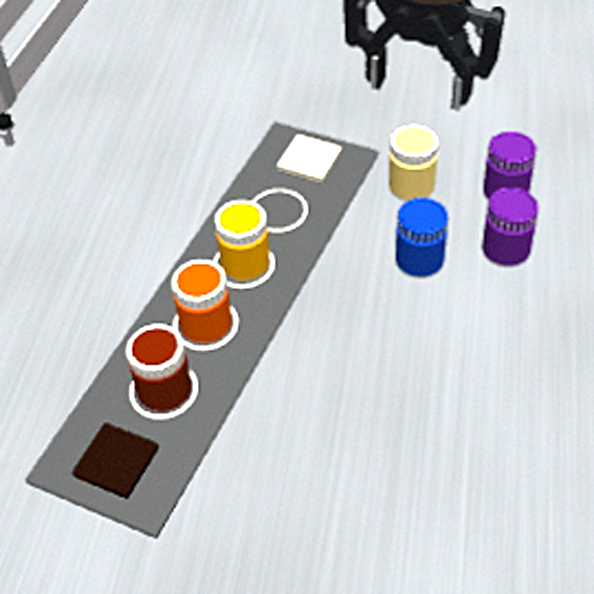

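Brown, orange and yellow stand on their rings in the right order. One purple jar is close to the cream jar's far finger, so I'll turn the jaw a little to pass between the purple ones and narrow it slightly.

Request:
step_arm:
  series:
    - [-0.001,0,0,0,0,-0.07]
    - [-0.001,0,-0.02,0,0,-0.09]
    - [-0.001,0,-0.05,0,0,-0.09]
    - [-0.001,0,-0.1,0,0,-0.09]
    - [-0.001,0,-0.14,0,0,-0.09]
    - [-0.001,0,-0.14,0,0,-0.09]
    - [-0.001,0,-0.14,0,0,-0.09]
  jaw: 0.5

```text
clock: 21.25
position: [446.6, -123.4, 57.1]
ee_rot: [-0.553, 0.833, 0.0, -0.001]
contact_force: [0.1, -0.3, 1.4]
gripper_width: 64.0
```

```bash
python3 go.py 446.1 -123.9 14; python3 - <<'E'
from h import *
s=arm.get_image("side"); crop(s,"g6",260,80,410,230,4)
E
```

```text
t 21.25 pos [ 446.5774 -123.393    57.0889] yaw 157.1866976584137 zax [-0.0016 -0.0004 -1.    ] w 64.042614282479 F [ 0.097  -0.3192  1.3675] j [ 0.0827  0.3338 -0.602   0.0004 -0.6367 -0.4812]
shift/400 [-0.0012 -0.0013 -0.1077]
turn 0.08903669268429218
```

View pics/g6.png

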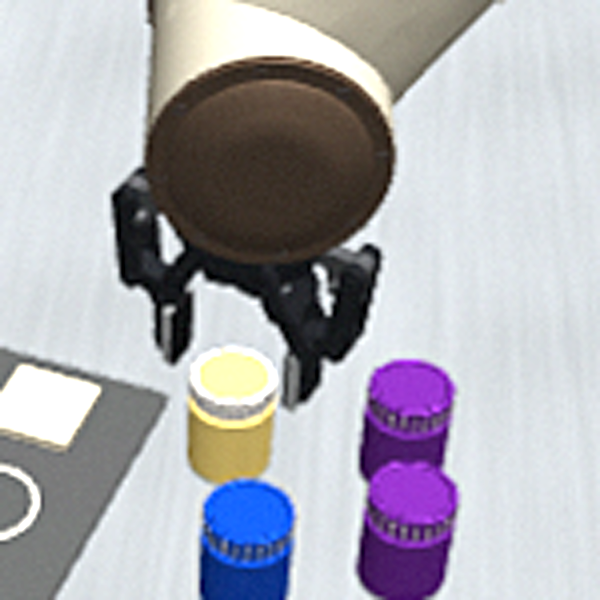

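The cream jar at crop (232,410) is between the fingers, and the gap to the purple jars is clear.

Request:
step_arm:
  series:
    - [0,0,-0.03,0,0,0]
    - [0,0,-0.06,0,0,0]
    - [0,0,-0.085,0,0,0]
    - [0,0,-0.1,0,0,0]
    - [0,0,-0.108,0,0,0]
    - [0,0,-0.108,0,0,0]
    - [0,0,-0.108,0,0,0]

```text
clock: 21.88
position: [446.8, -123.8, 14.9]
ee_rot: [-0.553, 0.833, -0.0, 0.001]
contact_force: [0.2, 0.4, -0.5]
gripper_width: 63.6
```

Request:
step_arm:
  series:
    - [0,0,0,0,0,0]
    - [0,0,0,0,0,0]
    - [0,0,0,0,0,0]
    - [0,0,0,0,0,0]
    - [0,0,0,0,0,0]
    - [0,0,0,0,0,0]
    - [0,0,0,0,0,0]
    - [0,0,0,0,0,0]
  jaw: -1

```text
clock: 22.55
position: [447.1, -123.8, 15.4]
ee_rot: [-0.553, 0.833, -0.001, 0.001]
contact_force: [-0.7, 0.6, 6.3]
gripper_width: 44.7
```

```bash
python3 go.py 572.6 -69.5 110
```

```text
t 22.55 pos [ 447.1097 -123.8277   15.3813] yaw 157.14756322192798 zax [ 0.0023 -0.0001 -1.    ] w 44.65830683727611 F [-0.7469  0.6155  6.2989] j [ 0.0817  0.4092 -0.6405  0.0006 -0.5188 -0.481 ]
shift/400 [0.3137 0.1358 0.2365]
turn 0.08947151975635563
```

Request:
step_arm:
  series:
    - [0,0,0.03,0,0,0]
    - [0,0,0.08,0,0,0]
    - [0,0,0.15,0,0,0]
    - [0,0,0.21,0,0,0]
    - [0.02,0.01,0.24,0,0,0.01]
    - [0.07,0.03,0.24,0,0,0.03]
    - [0.13,0.056,0.24,0,0,0.05]
    - [0.19,0.082,0.24,0,0,0.07]
    - [0.25,0.108,0.24,0,0,0.09]
    - [0.29,0.125,0.24,0,0,0.09]
    - [0.314,0.136,0.24,0,0,0.09]
    - [0.314,0.136,0.24,0,0,0.09]

```text
clock: 23.55
position: [573.1, -68.7, 109.9]
ee_rot: [-0.611, 0.792, -0.0, 0.0]
contact_force: [0.8, 0.1, -1.6]
gripper_width: 44.6
```

Request:
step_arm:
  series:
    - [0,0,0,0,0,0]
    - [0,0,-0.03,0,0,0]
    - [0,0,-0.07,0,0,0]
    - [0,0,-0.12,0,0,0]
    - [0,0,-0.16,0,0,0]
    - [0,0,-0.19,0,0,0]
    - [0,0,-0.205,0,0,0]
    - [0,0,-0.205,0,0,0]
    - [0,0,-0.205,0,0,0]

```text
clock: 24.3
position: [571.3, -69.8, 28.7]
ee_rot: [-0.61, 0.792, -0.0, -0.0]
contact_force: [-0.3, -0.3, -0.9]
gripper_width: 44.6
```

```bash
python3 go.py 572.6 -69.5 21.4
```

```text
t 24.3 pos [571.3065 -69.8071  28.7288] yaw 165.19916663760227 zax [-0.0001 -0.0002 -1.    ] w 44.57956811155971 F [-0.3049 -0.3367 -0.9436] j [ 0.1598  0.5232 -0.3509  0.0002 -0.6968 -0.4183]
shift/400 [ 0.0032  0.0008 -0.0183]
turn 9.259582196818882e-06
```

Request:
step_arm:
  series:
    - [0.002,0.001,-0.005,0,0,0]
    - [0.002,0.001,-0.009,0,0,0]
    - [0.002,0.001,-0.012,0,0,0]
    - [0.002,0.001,-0.014,0,0,0]
    - [0.002,0.001,-0.016,0,0,0]
    - [0.002,0.001,-0.018,0,0,0]
    - [0.002,0.001,-0.0185,0,0,0]
    - [0.002,0.001,-0.0185,0,0,0]

```text
clock: 24.97
position: [572.6, -69.0, 21.4]
ee_rot: [-0.61, 0.792, -0.0, 0.0]
contact_force: [-1.9, 1.1, 3.5]
gripper_width: 44.7
```

```bash
python3 go.py 572.6 -69.5 21.4
```

```text
t 24.9667 pos [572.5994 -69.0476  21.4109] yaw 165.22559744235775 zax [ 0.0002 -0.0001 -1.    ] w 44.74265551261625 F [-1.876   1.0612  3.4858] j [ 0.1608  0.5353 -0.3534  0.0002 -0.682  -0.4188]
shift/400 [ 0.     -0.0011 -0.    ]
turn -0.00028441602619737853
```

Request:
step_arm:
  series:
    - [0,0,0,0,0,0]
    - [0,0,0,0,0,0]
    - [0,0,0,0,0,0]
    - [0,0,0,0,0,0]
    - [0,0,0,0,0,0]
    - [0,0,0,0,0,0]
  jaw: 0.65

```text
clock: 25.47
position: [572.5, -69.0, 20.8]
ee_rot: [-0.61, 0.792, 0.0, -0.0]
contact_force: [0.5, -0.6, 0.0]
gripper_width: 70.3
```

Request:
step_arm:
  series:
    - [0,0,0.02,0,0,0]
    - [0,0,0.06,0,0,0]
    - [0,0,0.12,0,0,0]
    - [0,0,0.18,0,0,0]
    - [0,0,0.26,0,0,0]
    - [-0.06,-0.08,0.3,0,0,0]
    - [-0.12,-0.16,0.3,0,0,0]
    - [-0.18,-0.24,0.3,0,0,0]
    - [-0.24,-0.32,0.3,0,0,0]
    - [-0.28,-0.4,0.3,0,0,0]
    - [-0.3,-0.48,0.3,0,0,0]
    - [-0.3,-0.55,0.3,0,0,0]

```text
clock: 26.47
position: [450.4, -290.6, 142.0]
ee_rot: [-0.61, 0.793, -0.0, 0.0]
contact_force: [0.9, 0.3, 0.7]
gripper_width: 70.1
```

Request:
step_arm:
  series:
    - [0,0,0,0,0,0]
    - [0,0,0,0,0,0]
    - [0,0,0,0,0,0]

```text
clock: 26.72
position: [452.4, -288.9, 141.2]
ee_rot: [-0.61, 0.792, 0.0, 0.0]
contact_force: [-1.0, 0.3, -0.5]
gripper_width: 70.5
```

```bash
python3 - <<'E'
from h import *
rings=[[630.2,147.9],[610.9,75.5],[591.7,3.1],[572.5,-69.5]]
s=arm.get_image("top"); crop(s,"f1",160,130,370,270,3.8,[proj(s,circ(c+[68],22.5)) for c in rings]+[proj(s,circ(c+[6],28.5)) for c in rings])
s=arm.get_image("side"); crop(s,"f2",130,130,330,330,3,[proj(s,circ(c+[68],22.5)) for c in rings])
E
```

```text
(no output)
```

View pics/f1.png

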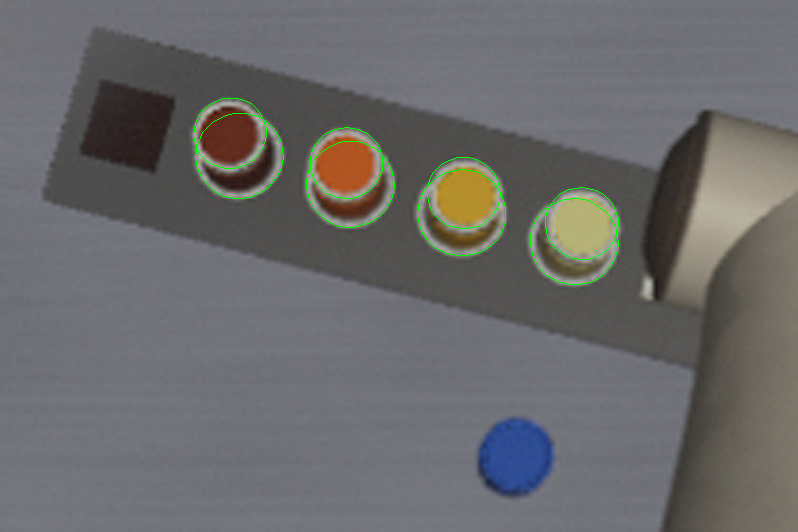

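View pics/f2.png

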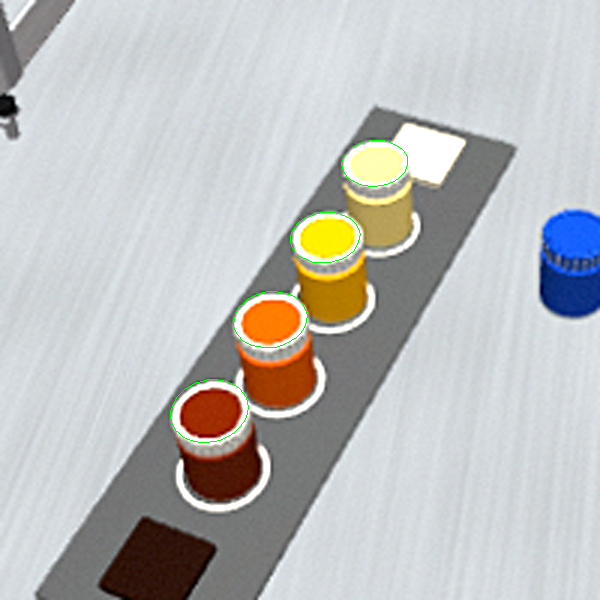

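All four jars stand upright in order, and every lid lies on its predicted circle in both views to within about 1–2 mm. Both tiles are where they began and the robot is clear, so I'll hand in.

```bash
python3 -c "
from bench import arm
print(arm.job_done())"
```

```text
the job is handed in; nothing more can be done
None
```

I placed the four jars on the rings in shade order, running from the pale tile: cream, yellow, orange, dark brown. I lowered each one until the wrist force showed contact, then released it, and handed the job in at about 27 s of the 96 s allowed.

In the last top and side pictures every jar stood upright, with its lid within about 1–2 mm of where a centred jar would appear. The gripper was open and clear of everything. I saw no sign that either tile had moved, but I judged that by eye, and in the last top view the arm hid most of the pale tile; the side view showed it. No check failed or disagreed, but the hand-in gives no verdict, so the result isn't confirmed.

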